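Load the full label cassette onto the stand by its spindle

TASK

One of the two closed label cassettes on the packing bench is full and the other is used up; they look the same, so tell them apart by their weight. Push the spindle, held by its orange handle, through a cassette's bore to lift it, never gripping or knocking over a cassette, and lay the spindle in both forks of the green stand with the full cassette hanging between the forks; then let go. The used-up cassette must be left, or put back, standing on the bench at its own place, and the foil trays, tin and small carton stay where they are.

Things in the scene. Friction and masses are not known exactly. Their poses are not given: they have to be found in the camera images.
- spindle: loose steel spindle, 0.12 kg. Origin on its axis, x from handle to tip. Shaft 10 mm diameter, x = -60 to +53 mm, with a 12 mm ball nose ending at x = +59; collar 18 mm diameter at x = -59 to -55. Orange handle 44 (x) x 14 (y) x 26 mm (z -14.5 to +11.5) centred at x = -81. Starts level in the parking rest, axis 45 mm above the bench, handle towards the robot
- spindle_handle (a point): point on the spindle's axis in the middle of the orange handle (x = -81 mm): the place to grip, 14 mm wide across the spindle's y
- spindle_tip (a point): end of the spindle's ball nose
- rest: fixed black parking rest with two Y-shaped forks at x = -39 and +39 mm (8 mm thick, tops about 51 mm high, base 110 x 50 mm) that carry the spindle at the start. Origin: centre of the base's underside; x along the spindle's axis
- stand: fixed stand: green base plate 130 x 90 mm, 8 mm thick, two Y-shaped green forks at x = -39 and +39 mm (8 mm thick, 70 mm free between them), each a 90 degree V about 42 mm wide at its mouth, 105 mm above the bench. Origin: centre of the base's underside; x is the line through both forks, pointing away from the robot; z up
- stand_seat (a point): point midway between the stand's forks where the spindle's origin comes to lie, 90 mm above the bench: a seated spindle lies along the stand's x with its axis at this height, handle outside the forks on the robot's side
- cassette_1: one of two identical-looking label cassettes: closed drum 80 mm diameter, 44 mm thick, grey with blue lid on its +x face, on a black foot 74 wide x 44 mm deep; 90 mm high. A 20 mm bore runs right through along x, 50 mm above the foot's underside (origin: its centre; z up). Loose, stands on the bench. Either may be the full one: full 0.39 to 0.54 kg, used up 0.15 to 0.19 kg
- cassette_2: one of two identical-looking label cassettes: closed drum 80 mm diameter, 44 mm thick, grey with blue lid on its +x face, on a black foot 74 wide x 44 mm deep; 90 mm high. A 20 mm bore runs right through along x, 50 mm above the foot's underside (origin: its centre; z up). Loose, stands on the bench. Either may be the full one: full 0.39 to 0.54 kg, used up 0.15 to 0.19 kg
- cassette_1_bore (a point): middle of cassette_1's bore, 50 mm above its foot's underside
- cassette_2_bore (a point): middle of cassette_2's bore, 50 mm above its foot's underside
- foil_trays: bystander: round stack of gold foil trays, 90 mm diameter, 40 mm high, loose. Origin: centre of its underside
- tin: bystander: closed tin, 72 mm diameter, 60 mm high, loose. Origin: centre of its underside
- small_carton: bystander: small cardboard box 100 x 70 x 50 mm high, loose. Origin: centre of its underside
Things that resemble listed ones, but are neither listed nor needed, are in the scene too. Of the things shaped like the spindle, the steel one is meant.

How it is judged (in metres and radians):
On the way:
1. a cassette is lifted clear of the bench on the spindle (((x of cassette_1_bore in the frame of spindle between -0.05 and 0.05 m and y of cassette_1_bore in the frame of spindle between -0.012 and 0.012 m and z of cassette_1_bore in the frame of spindle between -0.012 and 0.012 m and height (world z) of cassette_1 above 0.008 m) or (x of cassette_2_bore in the frame of spindle between -0.05 and 0.05 m and y of cassette_2_bore in the frame of spindle between -0.012 and 0.012 m and z of cassette_2_bore in the frame of spindle between -0.012 and 0.012 m and height (world z) of cassette_2 above 0.008 m))), for 0.2 s.
At the end, for the whole second after the job is handed in: Spindle at rest in both forks (20 mm lengthwise, 6 mm across and in height, 0.06 rad), the full cassette hanging still between them (forks carry over 4 N; a used-up one makes about 3 N); used-up cassette upright on the bench within 60 mm of its starting place (((x of cassette_1_bore in the frame of spindle between -0.05 and 0.05 m and y of cassette_1_bore in the frame of spindle between -0.012 and 0.012 m and z of cassette_1_bore in the frame of spindle between -0.012 and 0.012 m and x of cassette_1_bore in the frame of stand between -0.02 and 0.02 m and distance between cassette_1_bore and stand_seat below 0.03 m and angle between cassette_1's own z axis and vertical below 0.25 rad and linear speed of each of cassette_1, cassette_2 below 0.03 m/s and height (world z) of cassette_2 below 0.005 m and angle between cassette_2's own z axis and vertical below 0.08 rad and distance of cassette_2 from where it was at the start of the episode below 0.06 m) or (x of cassette_2_bore in the frame of spindle between -0.05 and 0.05 m and y of cassette_2_bore in the frame of spindle between -0.012 and 0.012 m and z of cassette_2_bore in the frame of spindle between -0.012 and 0.012 m and x of cassette_2_bore in the frame of stand between -0.02 and 0.02 m and distance between cassette_2_bore and stand_seat below 0.03 m and angle between cassette_2's own z axis and vertical below 0.25 rad and linear speed of each of cassette_2, cassette_1 below 0.03 m/s and height (world z) of cassette_1 below 0.005 m and angle between cassette_1's own z axis and vertical below 0.08 rad and distance of cassette_1 from where it was at the start of the episode below 0.06 m)) and contact force between spindle and stand above 4 N and angle between the x axis of spindle and the x axis of stand, either way round below 0.06 rad and x of spindle in the frame of stand between -0.02 and 0.02 m and y of spindle in the frame of stand between -0.006 and 0.006 m and z of spindle in the frame of stand between 0.084 and 0.096 m and linear speed of spindle below 0.03 m/s); the robot touches nothing.
It fails at once if a cassette is gripped or pushed with the gripper (contact force between the fingers and cassette_1 above 3 N or contact force between the fingers and cassette_2 above 3 N).
It fails at once if a cassette is knocked over ((angle between cassette_1's own z axis and vertical above 0.8 rad and height (world z) of cassette_1_bore below 0.045 m) or (angle between cassette_2's own z axis and vertical above 0.8 rad and height (world z) of cassette_2_bore below 0.045 m)).
It fails at once if the foil trays, tin or small carton are moved more than 30 mm (distance of any of foil_trays, tin, small_carton from where it was at the start of the episode above 0.03 m).
It also fails if it takes over 70 s, if anything falls off the work surface, if the arm or the gripper's body presses on something with over 40 N, if the wrist force passes 120 N, or if a joint passes its speed limit or range.

ROBOT

A 6-joint arm with a two-finger parallel gripper is mounted at the origin on the work surface. World frame = base frame: x ahead of the robot, y to its left, z up, the work surface at z = 0. Lengths are in mm, angles in rad, forces in N, time in s.
With the tool pointing down it reaches from about 275 to 825 mm from the base axis. Payload 4.9 kg.
Tool frame: the origin (TCP) lies at the very end of the fingers, on their centre line; the grasp point (between the pads) lies 19 mm behind it; z points along the fingers, y is the direction in which the jaws open and shut (so a half turn about z gives the same grasp; the last joint's range is limited). The gripper opens to 85 mm and grips with 20 to 120 N. Pads are 22 mm wide; open, the fingers measure 114 mm over their backs; the gripper's body (76 mm by 85 mm) begins 54 mm behind the grasp point. The pads swing forward as they close: fully open they stand 13 mm farther back than shut.
Start: joints at [-1.331, 0.326, -0.193, 1.052, 0, 1.437], TCP at [200.848, -512.034, 231.281] pointing down, gripper open.
Joint ranges: [-2.65, 2.65], [-0.97, 1.79], [-1.3, 1.35], [-1.93, 2.1], [-1.47, 1.37], [-3.14, 3.14]. Speed limits (rad/s): [2.57, 2.57, 3.14, 3.14, 3.14, 3.14].

INTERFACE

Orientations are given as [roll, pitch, yaw] about the fixed x, y, z axes, in that order (R = Rz(yaw) Ry(pitch) Rx(roll)).
In Python, from bench import bot, solve_ik, imaging gives the robot as it stands. Calls block until the motion is done:
- bot.move_ptp(position, orientation): joint-space move of the TCP to a pose.
- bot.movel(position, rot=None, max_speed=150, threshold=None): straight line of the TCP; rot=None keeps the orientation; max_speed is the mean speed in mm/s. With threshold (N) it stops when the force on the tool has changed by that much, and returns True; else False.
- bot.move_j(angles): joint-space move.
- bot.grip(opening, effort=None): opening from 0.0 (shut) to 1.0 (fully open); effort is the grip in N (None keeps the last); returns when the fingers have stopped.
- bot.dwell(seconds).
- solve_ik(position, orientation): joint angles nearest the present ones, or None.
- bot.get_state(): the state.
- imaging.capture(name): name is "scene" or "top" or "wrist"; returns the picture (420x560x3 uint8, blue, green, red); there is no depth.
- imaging.camera_model(name): a dict with "K" (3x3 intrinsics, pixels), "position" and "rotation" of the camera in the world. Camera axes: x right, y up, looking along -z (the intrinsics and any distortion apply to the point x, -y, -z); pixel columns grow to the right and rows downward; lengths in mm; the calibration is good to about 2 mm. A picture is of the moment at which its call begins: read the wrist's pose just before it. camera_model takes no time and is no camera call; for the wrist camera it gives the pose at the moment of the call.
A pose or a line that the arm cannot do raises bot.IKError and nothing moves.
- bot.sign_off(): hands the job in, once; it reports no verdict.
The state is a dict: "t": time; "qpos": joint angles; "joint_velocities": joint speeds; "effort": joint torques, N m; "tcp_pos": TCP position; "orientation": TCP orientation; "contact_force": force on the tool from outside, world axes, zero at the start; "wrist_torque": the same for the moment, N m; "opening": opening from 0.0 (shut) to 1.0 (fully open).
Only numpy, scipy, OpenCV 4.12 (cv2) and the standard library are available. Lean on these libraries where they do the work, as an engineer would, in place of code of your own. Each camera call takes 0.05 s, during which the arm holds its last target.

## Working session

There is one attempt and no reset: what is moved stays moved. The work goes in short steps, each a Python script; the robot and the scene stay as the last script left them, time stands still between calls to the robot, and variables do not carry over. Pictures are saved under pics/ and viewed, and the job is handed in when it is done.

```bash
mkdir -p pics; ls; python3 - <<'E'
from bench import bot, imaging
import cv2, json
for n in ["scene","top","wrist"]:
    m=imaging.camera_model(n); print(n,{k:(v.tolist() if hasattr(v,'tolist') else v) for k,v in m.items()})
    cv2.imwrite(f"pics/a_{n}.png",imaging.capture(n))
s=bot.get_state();print(s)
E
```

```text
pics
scene {'K': [[454.736915206102, 0.0, 276.2109310011585], [0.0, 454.736915206102, 209.01782254619226], [0.0, 0.0, 1.0]], 'position': [997.2183738370492, 691.4780108302486, 1154.3711195982003], 'rotation': [0.6534986829349674, -0.0066410152606593, 2.6280203698550517]}
top {'K': [[518.827081166434, 0.0, 285.6549665550754], [0.0, 518.827081166434, 216.01586120276664], [0.0, 0.0, 1.0]], 'position': [356.3431415322389, 2.5382087723999436, 1412.5864132855008], 'rotation': [0.17238852679584848, -0.002084493953190991, -1.5651285248412117]}
wrist {'K': [[342.14555403811477, 0.0, 279.6593071453403], [0.0, 342.14555403811477, 211.59268872324503], [0.0, 0.0, 1.0]], 'position': [270.35684492401435, -483.6303087638883, 373.8775930434029], 'rotation': [-0.2953957882019845, 0.0022432789132158515, -1.1959266905011676]}
{'t': 0.15, 'qpos': array([-1.33122315e+00,  3.26815265e-01, -1.93328832e-01,  1.05197580e+00,
       -8.41588000e-06,  1.43660103e+00]), 'joint_velocities': array([-1.58467041e-03, -1.33139912e-03,  2.31691320e-03, -2.70312768e-05,
       -9.71338657e-04, -1.22392361e-03]), 'effort': array([ 9.25572313e-04, -4.43705285e+01,  2.62664491e+01,  1.04186384e-02,
       -1.21202320e-04,  2.81555515e-06]), 'tcp_pos': array([ 200.72928929, -511.60983405,  230.66865279]), 'orientation': array([-3.14027986e+00, -1.68744273e-04,  3.73768374e-01]), 'contact_force': array([ 0.599806  , -0.33665516,  0.86760549]), 'wrist_torque': array([-0.01207002,  0.03321973,  0.02231883]), 'opening': 1.0004817019219885}
```

View pics/a_scene.png

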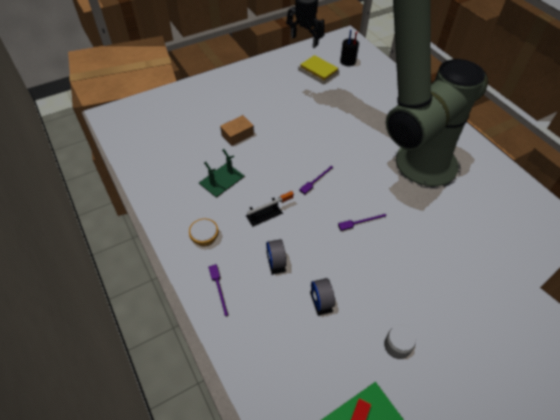

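View pics/a_top.png

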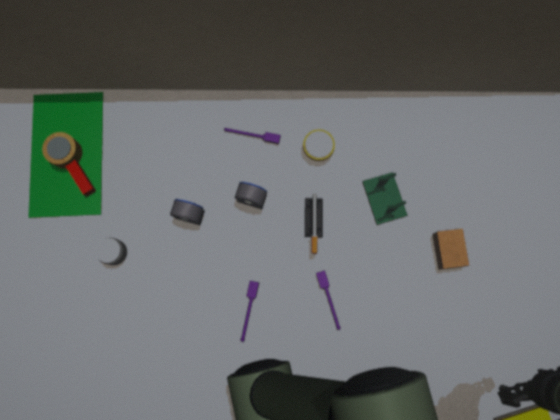

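View pics/a_wrist.png

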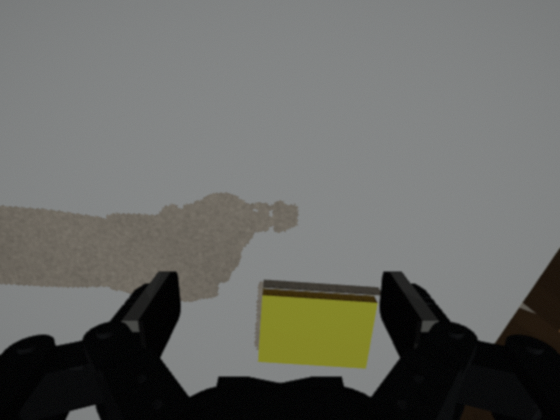

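Candidates for the spindle in the top view are the steel shaft with orange handle in the black rest (314,225), purple look-alikes (252,135), (249,310) and (329,300), and a red-handled thing on the green mat (78,172). By the description I choose (314,225). The cassettes are at (187,211) and (251,194), the stand at (385,198). Next is a close crop to check the choice.

```bash
cat > h.py <<'E'
import numpy as np, cv2
from scipy.spatial.transform import Rotation as R
def cam(m):
    return np.array(m["K"]),np.array(m["position"]),R.from_euler('xyz',m["rotation"]).as_matrix()
def proj(m,P):
    K,c,Rm=cam(m); q=(np.atleast_2d(P)-c)@Rm; p=np.c_[q[:,0],-q[:,1],-q[:,2]]@K.T
    return p[:,:2]/p[:,2:]
def ray(m,uv,z):
    K,c,Rm=cam(m); uv=np.atleast_2d(uv).astype(float); d=np.c_[uv,np.ones(len(uv))]@np.linalg.inv(K).T
    d=np.c_[d[:,0],-d[:,1],-d[:,2]]@Rm.T
    return c+d*((z-c[2])/d[:,2])[:,None]
E
python3 - <<'E'
from h import *
from bench import imaging
m=imaging.camera_model("top"); s=imaging.camera_model("scene")
im=cv2.imread("pics/a_top.png")
cv2.imwrite("pics/crop1.png",cv2.resize(im[110:280,150:350],None,fx=4,fy=4,interpolation=cv2.INTER_CUBIC)[:600])
cv2.imwrite("pics/crop1.png",cv2.resize(im[120:270,155:355],None,fx=4,fy=4,interpolation=cv2.INTER_CUBIC))
for n,uv,z in [("handle",(314,245),45),("tip",(314,196),45),("c1",(187,211),50),("c2",(251,194),50),("stand",(385,198),8),("carton",(452,249),50),("tin",(113,251),60),("tray",(319,145),40)]:
    P=ray(m,uv,z)[0]; print(n,P.round(1),"scene px",proj(s,P)[0].round(0))
E
```

```text
handle [517.  -74.5  45. ] scene px [287. 196.]
tip [649.7 -75.   45. ] scene px [250. 212.]
c1 [605.6 264.4  50. ] scene px [322. 292.]
c2 [653.1  94.4  50. ] scene px [276. 253.]
stand [ 653.2 -273.5    8. ] scene px [222. 178.]
carton [ 507.9 -438.3   50. ] scene px [238. 124.]
tin [496.3 451.8  60. ] scene px [400. 330.]
tray [794.2 -89.6  40. ] scene px [204. 228.]
```

View pics/crop1.png

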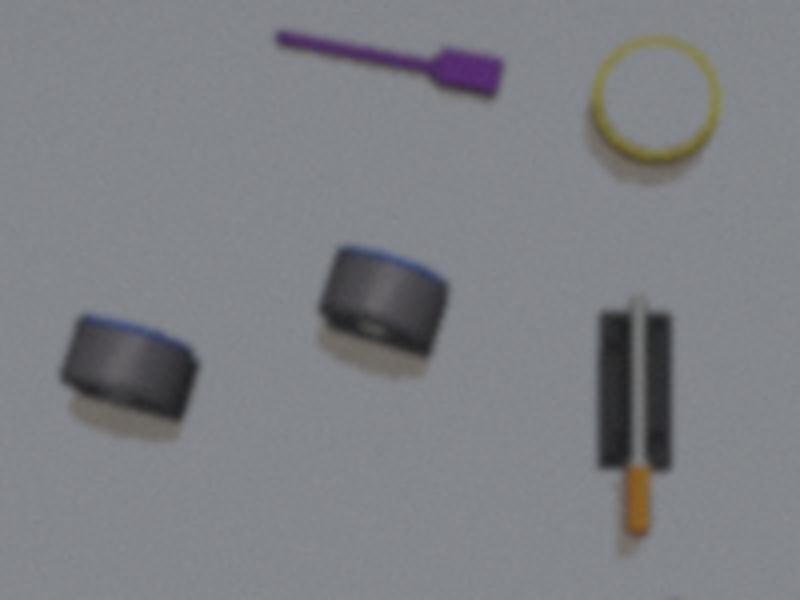

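The crop confirms it: grey steel shaft and orange handle (crop 638,500) in the black rest; both cassettes have blue lids on the far side. Next come close wrist views of cassettes, spindle and stand.

```bash
python3 - <<'E'
from h import *
from bench import bot, imaging, solve_ik
import pickle
out={}
for n,p in [("stand",(665,-273)),("spin",(590,-75)),("c2",(650,94)),("c1",(605,264))]:
    for yaw in (0.0,):
        bot.move_ptp([p[0],p[1],230],[np.pi,0,yaw]); bot.dwell(0.3)
        m=imaging.camera_model("wrist"); im=imaging.capture("wrist")
        cv2.imwrite(f"pics/w_{n}.png",im); out[n]=m
    print(n,bot.get_state()["t"],bot.get_state()["tcp_pos"].round(1),bot.get_state()["qpos"].round(2), bot.get_state()["contact_force"].round(2))
pickle.dump(out,open("w.pkl","wb"))
ims=[cv2.imread(f"pics/w_{n}.png") for n in("stand","spin","c2","c1")]
v=np.vstack([np.hstack(ims[:2]),np.hstack(ims[2:])]); cv2.imwrite("pics/w_all.png",cv2.resize(v,(800,600),interpolation=cv2.INTER_AREA))
E
```

```text
stand 2.3917 [ 664.8 -273.5  230.1] [-0.49  0.66  0.34  1.25 -0.    2.65] [ 0.11 -0.34  0.71]
spin 3.6 [590.2 -75.9 229.7] [-0.25  0.41 -0.07  1.09 -0.    2.89] [-0.64 -0.62  0.29]
c2 8.875 [650.  94. 230.] [ 0.03  0.53  0.12  1.16 -0.   -3.11] [-0.29  0.31  0.33]
c1 9.9583 [605.5 262.8 230. ] [ 0.3   0.54  0.13  1.16 -0.   -2.84] [-0.23  0.75 -0.15]
```

View pics/w_all.png

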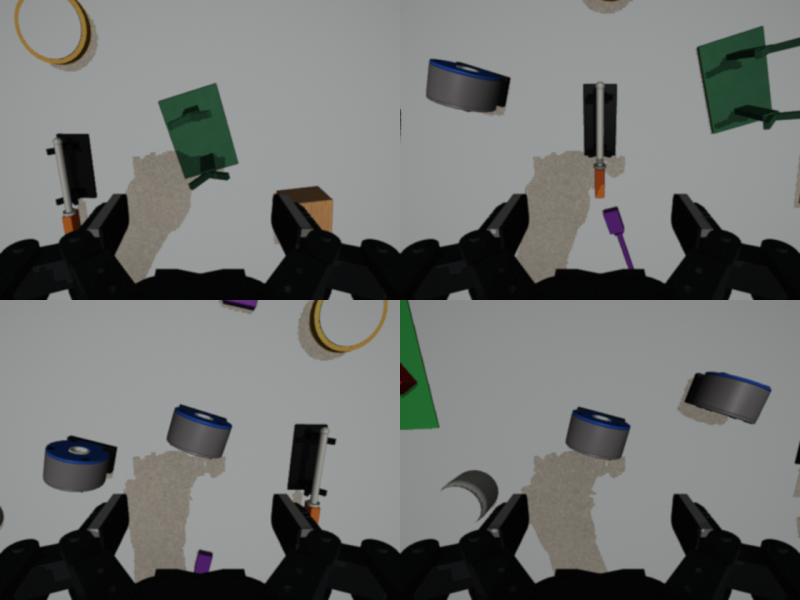

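```bash
python3 - <<'E'
from h import *
a=cv2.imread("pics/w_c2.png"); b=cv2.imread("pics/w_c1.png")
f=lambda im,x,y:cv2.resize(im[y:y+100,x:x+130],None,fx=3,fy=3,interpolation=cv2.INTER_CUBIC)
s=cv2.imread("pics/w_spin.png")
cv2.imwrite("pics/crop2.png",np.vstack([np.hstack([f(a,215,130),f(a,50,180)]),np.hstack([f(b,215,130),f(s,220,100)])]))
E
```

```text
(no output)
```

View pics/crop2.png

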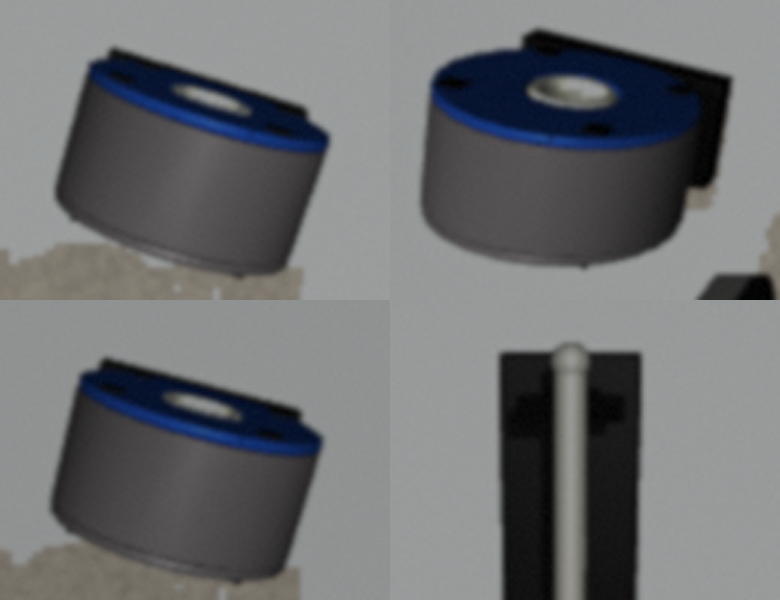

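```bash
python3 - <<'E'
from h import *
import pickle
W=pickle.load(open("w.pkl","rb"))
def go(n,x0,y0,w,hh,lab):
    im=cv2.imread(f"pics/w_{n}.png").astype(int); m=W[n]
    sub=im[y0:y0+hh,x0:x0+w]
    val=sub.max(2); sat=val-sub.min(2)
    dark=(val<45)
    cnt,_=cv2.findContours(((val<110)).astype(np.uint8),cv2.RETR_EXTERNAL,cv2.CHAIN_APPROX_NONE)
    # outer edge: topmost pixel with val<90 per column (subpixel)
    g=sub.mean(2); blue=(sub[:,:,0]-sub[:,:,2])>30
    cols=[];rows=[];isb=[]
    for c in range(w):
        idx=np.where(g[:,c]<90)[0]
        if len(idx)==0 or idx[0]<2: continue
        r=idx[0]; a,b=g[r-1,c],g[r,c]
        rr=r-1+(a-90)/(a-b+1e-9); cols.append(c+x0); rows.append(rr+y0); isb.append(blue[r:r+3,c].any())
    P=ray(m,np.c_[cols,rows],0)
    isb=np.array(isb)
    Q=P[~isb][:,:2]
    # ransac line
    best=None; rng=np.random.default_rng(0)
    for _ in range(500):
        i,j=rng.choice(len(Q),2,replace=False); d=Q[j]-Q[i]; L=np.hypot(*d)
        if L<15: continue
        nn=np.array([-d[1],d[0]])/L; inl=abs((Q-Q[i])@nn)<0.8
        if best is None or inl.sum()>best.sum(): best=inl
    q=Q[best]; c=q.mean(0); u=np.linalg.svd(q-c)[2][0]; u=u*np.sign(u[1]); t=(q-c)@u
    yaw=np.arctan2(-u[0],u[1])  # u is +y direction
    mid=c+u*(t.min()+t.max())/2; ax=np.array([np.cos(yaw),np.sin(yaw)])
    print(lab,n,"foot len",(t.max()-t.min()).round(1),"yaw",yaw.round(3),"foot-based centre",(mid-22*ax).round(1))
    # bore ring: bright within blue
    br=((val>100)).astype(np.uint8); nlab,L,st,ce=cv2.connectedComponentsWithStats(br)
    for k in range(1,nlab):
        if 60<st[k,4]<800 and st[k,0]>0 and st[k,1]>0 and st[k,0]+st[k,2]<w and st[k,1]+st[k,3]<hh:
            pts=np.argwhere(L==k)[:,::-1].astype(np.float32); hull=cv2.findContours((L==k).astype(np.uint8),0,cv2.CHAIN_APPROX_NONE)[0][0] if False else cv2.findContours((L==k).astype(np.uint8),cv2.RETR_EXTERNAL,cv2.CHAIN_APPROX_NONE)[0][0]
            e=cv2.fitEllipse(hull); uv=np.array(e[0])+[x0,y0]
            X=ray(m,uv,50)[0][:2]; print("   bore px",uv.round(1),"lid pt",X.round(1),"centre",(X-22*ax).round(1),e[1])
go("c2",235,135,100,60,"c2"); go("c1",235,135,100,60,"c1"); go("c2",55,182,125,60,"c1")
go("c1",395,70,130,80,"c2"); 
E
```

```text
c2 c2 foot len 72.8 yaw -0.299 foot-based centre [653.7  96.5]
   bore px [284.7 170.6] lid pt [667.   90.3] centre [646.   96.8] (4.124082565307617, 62.92457580566406)
   bore px [285.1 162.4] lid pt [674.8  90. ] centre [653.8  96.4] (3.592167377471924, 19.699750900268555)
c1 c1 foot len 73.1 yaw -0.259 foot-based centre [607.1 267. ]
   bore px [282.5 164.8] lid pt [628.2 261. ] centre [606.9 266.6] (3.4550464153289795, 18.076459884643555)
   bore px [281.6 173.3] lid pt [620.1 261.8] centre [598.8 267.5] (3.4034199714660645, 52.754547119140625)
c1 c2 foot len 74.3 yaw -0.257 foot-based centre [606.7 268.9]
   bore px [110.6 210.2] lid pt [627.4 262. ] centre [606.1 267.5] (8.492151260375977, 24.313770294189453)
   bore px [ 98.2 214.9] lid pt [622.6 274.9] centre [601.3 280.5] (22.51634979248047, 68.98519897460938)
c2 c1 foot len 39.4 yaw 1.25 foot-based centre [660.1 110.2]
```

Both methods and both views agree to within about 2 mm. Cassette 2 is at (653.7, 96.5), yaw -0.299; cassette 1 is at (606.9, 267.2), yaw -0.258. Now the spindle and the stand.

```bash
python3 - <<'E'
from h import *
import pickle
W=pickle.load(open("w.pkl","rb"))
im=cv2.imread("pics/w_spin.png").astype(int); m=W["spin"]
B,G,Rr=[im[:,:,i] for i in range(3)]
org=((Rr-B>50)&(Rr>80)); org[:220]=0; org[290:]=0; org[:,:200]=0; org[:,380:]=0
rs,cs=np.where(org); print("orange px",cs.min(),cs.max(),rs.min(),rs.max())
mid=np.array([(cs[rs==r].min()+cs[rs==r].max())/2 for r in range(rs.min()+3,rs.max()-2)])
P=ray(m,np.c_[mid,np.arange(rs.min()+3,rs.max()-2)],56.5)[:,:2]
print("handle top line",P[0].round(1),P[-1].round(1))
# shaft: bright
sh=[]
for r in range(125,215,3):
    row=im[r,255:305].mean(1); k=np.where(row>110)[0]
    k=k[(k>5)&(k<45)]
    if len(k)>2: sh.append(((k.min()+k.max())/2+255,r,len(k)))
sh=np.array(sh); print(sh[::6])
S=ray(m,sh[:,:2],45)[:,:2]; f=np.polyfit(S[:,0],S[:,1],1); print("shaft slope(yaw)",f[0].round(4),"y at 500,600",np.polyval(f,[500,600]).round(1),"resid",np.std(S[:,1]-np.polyval(f,S[:,0])).round(2))
col=int(np.median(sh[:,0])); prof=im[100:130,col-1:col+2].mean(axis=(1,2)); print(prof.round(0))
for n in ("stand","spin"):
    im=cv2.imread(f"pics/w_{n}.png"); hsv=cv2.cvtColor(im,cv2.COLOR_BGR2HSV)
    mk=((hsv[:,:,0]>55)&(hsv[:,:,0]<95)&(hsv[:,:,1]>90)).astype(np.uint8)
    c=max(cv2.findContours(mk,cv2.RETR_EXTERNAL,cv2.CHAIN_APPROX_NONE)[0],key=cv2.contourArea)
    ap=cv2.approxPolyDP(c,4,True)[:,0]; print(n,ap.tolist()); print(ray(W[n],ap,8)[:,:2].round(1).tolist())
im=cv2.imread("pics/w_stand.png"); cv2.imwrite("pics/crop3.png",cv2.resize(im[100:280,200:350],None,fx=3.3,fy=3.3,interpolation=cv2.INTER_CUBIC))
E
```

```text
orange px 273 285 238 277
handle top line [538.  -74.3] [501.8 -74.3]
[[280.  125.    7. ]
 [280.  143.    7. ]
 [279.5 161.    6. ]
 [279.5 179.    6. ]
 [279.5 197.    6. ]]
shaft slope(yaw) -0.0083 y at 500,600 [-74.1 -75. ] resid 0.12
[152. 153. 152. 153. 153. 153. 153. 153. 152. 153. 153. 154. 153. 142.
 118. 110. 122. 133. 141. 145. 145. 141. 132. 126. 128. 138. 143. 144.
 144. 144.]
stand [[301, 118], [223, 142], [259, 247], [283, 245], [266, 257], [267, 263], [292, 247], [319, 249], [318, 243], [300, 238], [331, 228]]
[[728.9, -294.5], [704.5, -213.0], [585.3, -248.7], [587.8, -276.4], [572.8, -256.7], [565.1, -257.7], [585.3, -286.8], [582.9, -318.0], [590.3, -316.6], [596.5, -295.8], [608.6, -330.7]]
spin [[559, 54], [511, 65], [504, 38], [417, 67], [438, 185], [502, 166], [510, 169], [510, 179], [516, 179], [525, 167], [559, 164], [559, 157], [531, 159], [519, 154], [511, 82], [517, 72], [558, 63]]
[[714.7, -347.9], [704.8, -303.0], [728.9, -291.5], [703.0, -210.6], [584.0, -247.4], [604.8, -313.1], [601.5, -322.3], [590.6, -324.4], [590.6, -330.9], [603.7, -337.9], [606.9, -373.6], [614.4, -371.8], [612.3, -342.5], [617.6, -328.7], [689.1, -306.1], [698.4, -310.2], [706.6, -348.9]]
```

View pics/crop3.png

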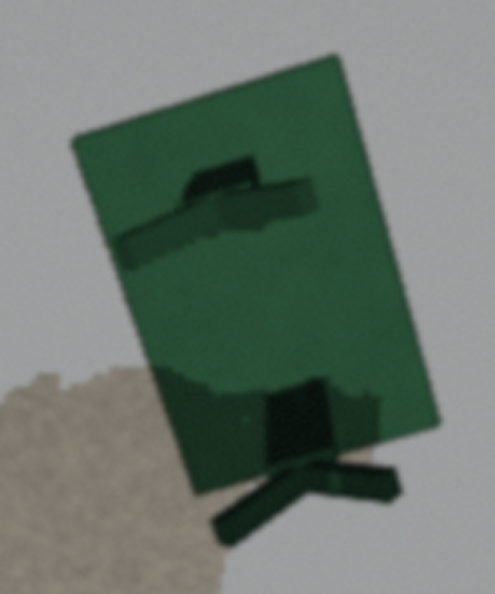

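```bash
python3 - <<'E'
from h import *
import pickle
from bench import solve_ik
W=pickle.load(open("w.pkl","rb"))
print("tip",ray(W["spin"],[[280,113.5]],45).round(1), "handle ends",ray(W["spin"],[[279,237.5],[279,277.5]],56.5)[:,:2].round(1))
Rz=lambda y:np.array([[np.cos(y),-np.sin(y)],[np.sin(y),np.cos(y)]])
for c in ([656.8,-271.7],[656.5,-269.5]):
  P=[np.r_[np.array(c)+Rz(.293)@[x,y],z] for x,y,z in [(-39,0,83),(-43,21,105),(-43,-21,105),(-35,21,105)]]
  print(proj(W["stand"],P).round(1).tolist(), proj(W["spin"],P).round(1).tolist())
# near fork arm tips measured in spin view/stand view
print(ray(W["stand"],[[267,263],[318,250]],105)[:,:2].round(1),ray(W["spin"],[[559,160]],105)[:,:2].round(1))
for nm,p,y in [("grasp",(519,-74,26),-.008+np.pi),("c2",(653.7-160*np.cos(.3),96.5+160*np.sin(.3),40),-.3+np.pi),("c1",(607-160*np.cos(.258),267+160*np.sin(.258),40),-.258+np.pi),("c1in",(607-81*np.cos(.258),267+81*np.sin(.258),150),-.258+np.pi),("st",(656-81*np.cos(.293),-271-81*np.sin(.293),160),.293+np.pi)]:
  q=solve_ik(list(p),[np.pi,0,y]); print(nm,None if q is None else np.round(q,2))
E
```

```text
tip [[659.6 -75.3  45. ]] handle ends [[541.8 -74.3]
 [497.8 -74.3]]
[[291.0, 244.5], [269.7, 264.9], [316.8, 251.9], [266.9, 256.7]] [[524.6, 163.3], [517.1, 180.1], [571.5, 164.9], [516.2, 170.5]]
[[288.6, 244.8], [267.1, 265.2], [314.2, 252.3], [264.3, 257.1]] [[522.0, 163.7], [514.3, 180.4], [568.6, 165.2], [513.3, 170.9]]
[[ 611.4 -261.7]
 [ 623.5 -305.2]] [[ 625.5 -293.5]]
grasp [-0.28  0.51 -0.51  0.55  0.   -0.27]
c2 [ 0.14  0.49 -0.51  0.58  0.    0.44]
c1 [ 0.46  0.52 -0.44  0.61  0.    0.72]
c1in [ 0.38  0.48 -0.17  0.92  0.    0.63]
st [-0.58  0.56 -0.01  1.    0.   -0.88]
```

All measurements hold up: tip to handle is 139.8 mm (140 expected), and the stand is at (656.8, -271.7) with yaw 0.293. Grasping now.

```bash
python3 - <<'E'
from h import *
from bench import bot, imaging
o=[np.pi,0,np.pi-.008]
bot.move_ptp([519.8,-74.3,150],o)
bot.grip(0.55,120)
bot.movel([519.8,-74.3,25],max_speed=120)
s=bot.get_state();print(s["t"],s["tcp_pos"].round(1),s["contact_force"].round(2))
bot.grip(0.0,120); s=bot.get_state();print("opening",s["opening"],s["contact_force"].round(2),s["tcp_pos"].round(1))
bot.movel([519.8,-74.3,125],max_speed=120); bot.dwell(.3)
s=bot.get_state();print(s["t"],s["opening"],s["contact_force"].round(2),s["wrist_torque"].round(3),s["tcp_pos"].round(1),s["orientation"].round(3))
import pickle
W={}
for n in("wrist","top","scene"):
    W[n]=imaging.camera_model(n); cv2.imwrite(f"pics/g_{n}.png",imaging.capture(n))
pickle.dump(W,open("g.pkl","wb"))
a=cv2.imread("pics/g_wrist.png");b=cv2.imread("pics/g_top.png")[140:290,240:390];c=cv2.imread("pics/g_scene.png")[130:280,200:350]
z=lambda i,k:cv2.resize(i,(k,k),interpolation=cv2.INTER_CUBIC)
cv2.imwrite("pics/g_all.png",np.hstack([cv2.resize(a,(373,280)),z(b,280)])); cv2.imwrite("pics/g_sc.png",z(c,500))
E
```

```text
13.8083 [520.4 -74.5  25.6] [-0.4  -0.13 -0.48]
opening 0.14244081039564058 [ 0.07 -2.47  2.1 ] [520.4 -75.1  25.6]
15.5 0.14351317868674063 [ 0.24  0.12 -0.69] [0.013 0.01  0.009] [519.5 -74.2 124.5] [ 3.141e+00 -1.000e-03  3.134e+00]
```

View pics/g_all.png

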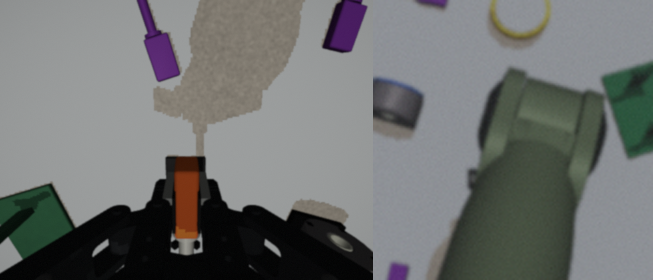

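View pics/g_sc.png

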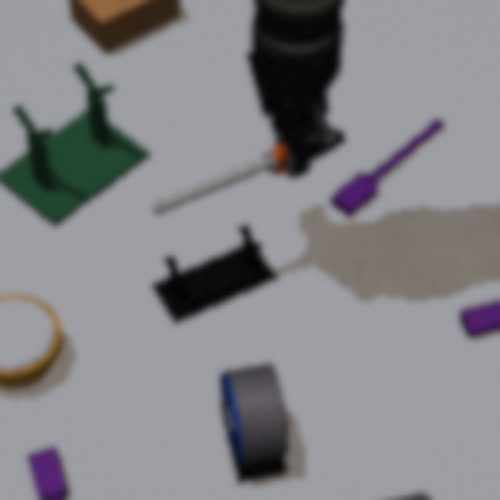

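Spindle is in hand (orange handle between the fingers at (185,190) in the left picture, tip at scene px about (247,193)). Next I check tip against prediction, then go to cassette 2's pre-insert pose.

```bash
cat >> h.py <<'E'
def tippx(im,m,tcp,yaw):
    """predicted tip & collar px for level spindle with axis 20 above TCP"""
    d=np.array([np.cos(yaw),np.sin(yaw),0]); a=np.array(tcp)+[0,0,20]
    return proj(m,[a+140*d, a+134*d, a+26*d]).round(1)
E
python3 - <<'E'
from h import *
import pickle
W=pickle.load(open("g.pkl","rb"))
print(tippx(None,W["scene"],[519.5,-74.2,124.5],-.008).tolist())
g=cv2.imread("pics/g_scene.png"); cv2.imwrite("pics/g_tip.png",cv2.resize(g[160:210,230:300],None,fx=8,fy=8,interpolation=cv2.INTER_CUBIC))
from bench import bot,imaging
c=np.array([653.7,96.5]);y=-.299;d=np.array([np.cos(y),np.sin(y)])
p=c-190*d
bot.move_ptp([*p,125],[np.pi,0,np.pi+y])
bot.movel([*p,71],max_speed=120); bot.dwell(.3)
s=bot.get_state();print(s["t"],s["tcp_pos"].round(1),s["orientation"].round(3),s["contact_force"].round(2),s["wrist_torque"].round(3))
for n in("top","scene"):
    m=imaging.camera_model(n); im=imaging.capture(n); cv2.imwrite(f"pics/p_{n}.png",im)
    t=tippx(None,m,s["tcp_pos"],y); print(n,t.tolist()); u,v=t[0].astype(int)
    cv2.imwrite(f"pics/p_{n}c.png",cv2.resize(im[v-40:v+40,u-50:u+50],None,fx=5,fy=5,interpolation=cv2.INTER_CUBIC)); print("crop origin",u-50,v-40)
E
```

```text
[[245.2, 192.2], [247.0, 191.4], [279.8, 177.9]]
17.475 [472.7 152.5  71.7] [3.141e+00 1.000e-03 2.843e+00] [-0.5  -0.3  -0.28] [0.043 0.048 0.004]
top [[243.2, 208.1], [242.4, 210.3], [229.2, 249.9]]
crop origin 193 168
scene [[293.5, 242.3], [295.6, 241.9], [332.8, 235.2]]
crop origin 243 202
```

View pics/g_tip.png

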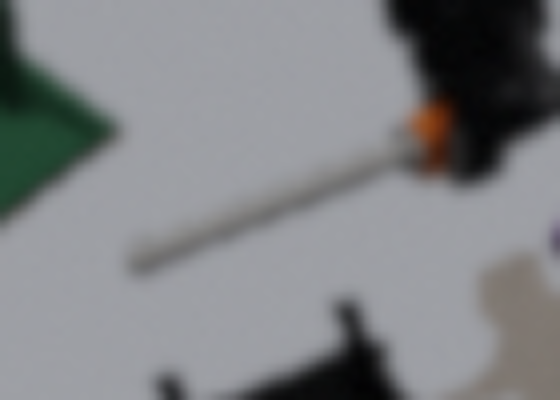

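View pics/p_topc.png

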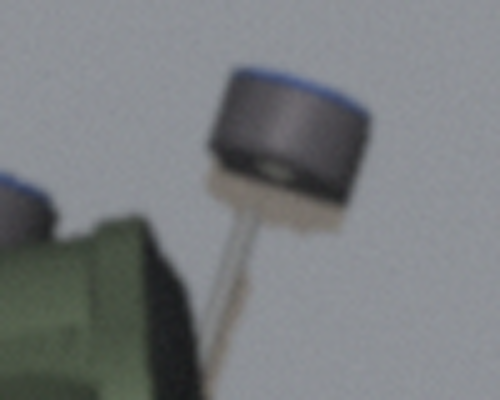

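View pics/p_scenec.png

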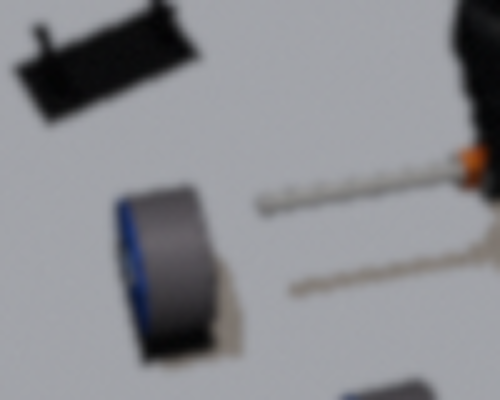

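Tip matches the prediction (243,209), but in the top view the bore (crop 277,172) looks about 3–4 px right of the spindle line, so I check that before inserting.

```bash
python3 - <<'E'
from h import *
from bench import imaging
y=-.299;d=np.array([np.cos(y),np.sin(y),0]);n=np.array([-d[1],d[0],0]);c=np.array([653.7,96.5,50.])
for cam_,o in(("top",(193,168)),("scene",(243,202))):
    m=imaging.camera_model(cam_)
    P=[c-22*d,c+22*d,c-22*d+40*n,c-22*d-40*n,c+22*d+40*n,c+22*d-40*n,c-22*d+37*n-[0,0,50],c-22*d-37*n-[0,0,50],c+[0,0,40]]
    print(cam_,((proj(m,P)-o)*5).round(0).tolist())
E
```

```text
top [[273.0, 167.0], [299.0, 91.0], [203.0, 145.0], [344.0, 189.0], [228.0, 69.0], [370.0, 112.0], [216.0, 165.0], [343.0, 205.0], [281.0, 112.0]]
scene [[203.0, 250.0], [127.0, 263.0], [219.0, 309.0], [188.0, 192.0], [142.0, 323.0], [113.0, 205.0], [215.0, 349.0], [188.0, 243.0], [166.0, 218.0]]
```

The cassette is where I measured it. The error is mine: with the TCP at 71 the spindle axis is at 91 mm, because the axis lies 20 mm above the TCP. I lower the TCP to 31 and check again.

```bash
python3 - <<'E'
from h import *
from bench import bot,imaging
y=-.299;d=np.array([np.cos(y),np.sin(y)]);c=np.array([653.7,96.5])
p=c-190*d
bot.movel([*p,30.5],max_speed=100); bot.dwell(.3)
s=bot.get_state();print(s["t"],s["tcp_pos"].round(1),s["orientation"].round(3),s["contact_force"].round(2),s["wrist_torque"].round(3))
o=[]
for n in("top","scene"):
    m=imaging.camera_model(n); im=imaging.capture(n); cv2.imwrite(f"pics/q_{n}.png",im)
    t=tippx(None,m,s["tcp_pos"],y); print(n,t.tolist()); u,v=t[0].astype(int)
    o.append(cv2.resize(im[v-50:v+50,u-40:u+40],None,fx=5,fy=5,interpolation=cv2.INTER_CUBIC)); print("crop origin",u-40,v-50)
cv2.imwrite("pics/q.png",np.hstack(o))
E
```

```text
18.4333 [472.6 152.5  31. ] [3.141e+00 1.000e-03 2.843e+00] [ 0.5   0.38 -1.54] [ 0.055  0.026 -0.062]
top [[244.4, 211.0], [243.6, 213.1], [230.8, 251.6]]
crop origin 204 161
scene [[293.0, 250.1], [295.1, 249.7], [331.3, 243.1]]
crop origin 253 200
```

View pics/q.png

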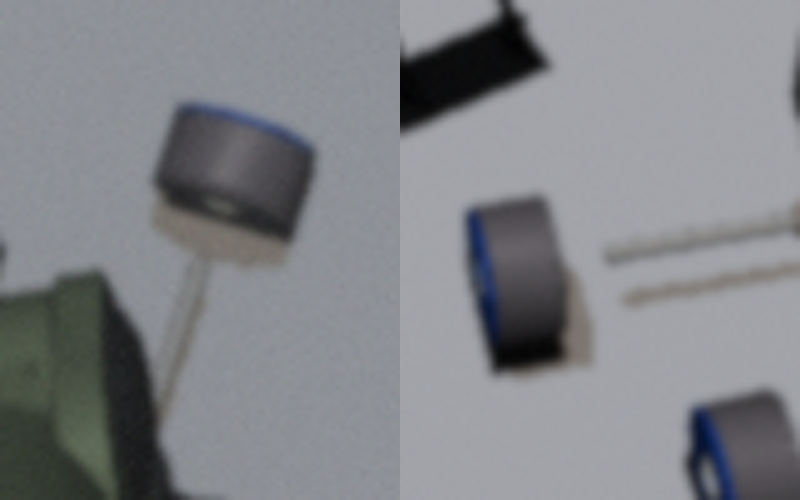

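Now collinear: tip at top (244,212), scene (295,250), both near prediction. Inserting with a force guard.

```bash
cat > ins.py <<'E'
from h import *
from bench import bot,imaging
def insert(c,y,z=30.5,far=190):
    d=np.array([np.cos(y),np.sin(y)]); c=np.array(c)
    for k in (130,81):
        hit=bot.movel([*(c-k*d),z],max_speed=60,threshold=3.5)
        s=bot.get_state(); print(k,hit,round(s["t"],2),s["tcp_pos"].round(1),s["contact_force"].round(2),s["wrist_torque"].round(3))
        if hit: return False
    return True
def crops(tag,pts,h=50):
    o=[]
    for n in("top","scene"):
        m=imaging.camera_model(n); im=imaging.capture(n); cv2.imwrite(f"pics/{tag}_{n}.png",im)
        u,v=proj(m,pts)[0].astype(int); u=np.clip(u,40,519);v=np.clip(v,50,369)
        o.append(cv2.resize(im[v-50:v+50,u-40:u+40],None,fx=5,fy=5,interpolation=cv2.INTER_CUBIC)); print(n,"crop origin",u-40,v-50)
    cv2.imwrite(f"pics/{tag}.png",np.hstack(o))
E
python3 - <<'E'
from ins import *
y=-.299;c=[653.7,96.5]
insert(c,y); bot.dwell(.3)
s=bot.get_state();print(s["contact_force"].round(2),s["wrist_torque"].round(3))
crops("i2",[653.7,96.5,50])
E
```

```text
130 False 19.68 [528.9 134.9  30.4] [-0.01  0.14 -0.92] [-0.01   0.04  -0.027]
81 False 20.65 [575.7 120.4  30.3] [-0.38  0.35 -1.68] [0.05  0.095 0.02 ]
[ 0.29  0.09 -0.55] [0.079 0.072 0.002]
top crop origin 210 143
scene crop origin 236 203
```

View pics/i2.png

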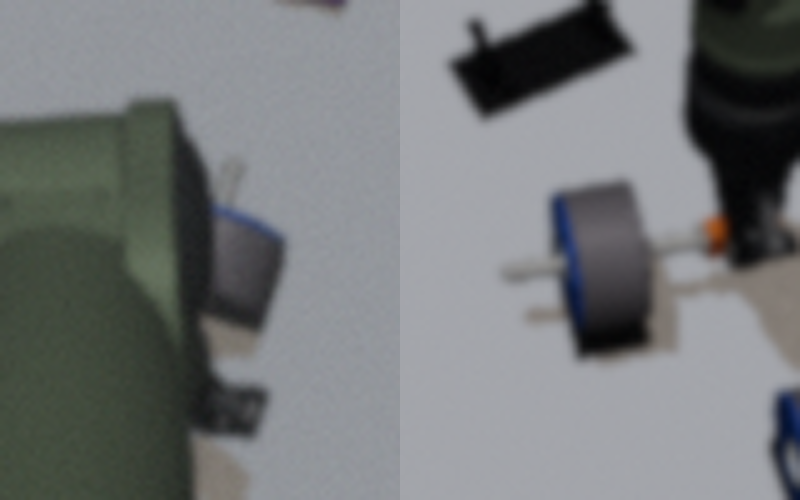

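The spindle is through: in the scene crop the tip sticks out beyond the blue lid at (515,272), with no contact force. Lifting a little to weigh.

```bash
python3 - <<'E'
from ins import *
def avg(k=15):
    F=[];T=[]
    for _ in range(k):
        bot.dwell(.03); s=bot.get_state(); F.append(s["contact_force"]);T.append(s["wrist_torque"])
    return np.mean(F,0).round(2),(np.std(F,0)/np.sqrt(k)).round(2),np.mean(T,0).round(3)
print("before",avg())
s=bot.get_state(); p=s["tcp_pos"]
bot.movel([p[0],p[1],52],max_speed=40); bot.dwell(.3)
print("after",avg()); s=bot.get_state(); print(s["t"],s["tcp_pos"].round(1),s["opening"])
crops("l2",[653.7,96.5,50])
E
```

```text
before (array([-0.15, -0.11, -1.38]), array([0.1 , 0.08, 0.15]), array([0.03 , 0.078, 0.005]))
after (array([-0.  ,  0.01, -6.05]), array([0.13, 0.15, 0.11]), array([ 0.144,  0.466, -0.003]))
23.0417 [576.3 120.4  52. ] 0.14224414215329834
top crop origin 210 143
scene crop origin 236 203
```

View pics/l2.png

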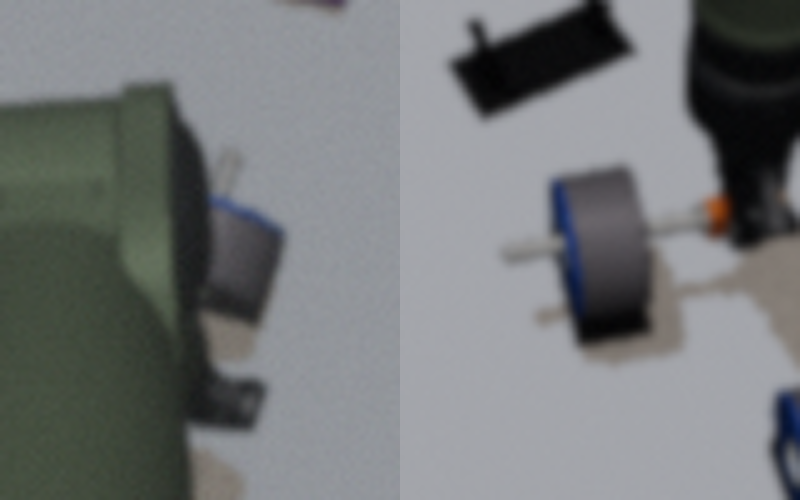

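The force changed by 4.67 N, i.e. 0.476 kg at about 87 mm lever arm, so cassette 2 is the full one. It hangs clear of the bench. Carrying it to above the stand.

```bash
python3 - <<'E'
from ins import *
s=bot.get_state(); p=s["tcp_pos"]
bot.movel([p[0],p[1],170],max_speed=80)
ys=.293; d=np.array([np.cos(ys),np.sin(ys)]); t=np.array([656.7,-271.3])-80.5*d
bot.movel([*t,170],rot=[np.pi,0,-np.pi+ys],max_speed=90); bot.dwell(.8)
s=bot.get_state(); print(s["t"],s["tcp_pos"].round(1),s["orientation"].round(3),s["contact_force"].round(2),s["opening"],s["qpos"].round(2))
for n in("top","scene"):
    print(n,tippx(None,imaging.camera_model(n),s["tcp_pos"],ys).tolist())
crops("s2",[656,-271,150])
E
```

```text
30.325 [ 579.6 -294.5  170. ] [ 3.142 -0.    -2.849] [ 0.38  0.64 -6.77] 0.14138611545870391 [-0.58  0.55  0.    1.02 -0.   -0.88]
top [[390.6, 158.3], [391.4, 160.6], [405.6, 202.3]]
scene [[200.8, 148.7], [202.3, 147.7], [229.1, 129.8]]
top crop origin 354 135
scene crop origin 177 98
```

View pics/s2.png

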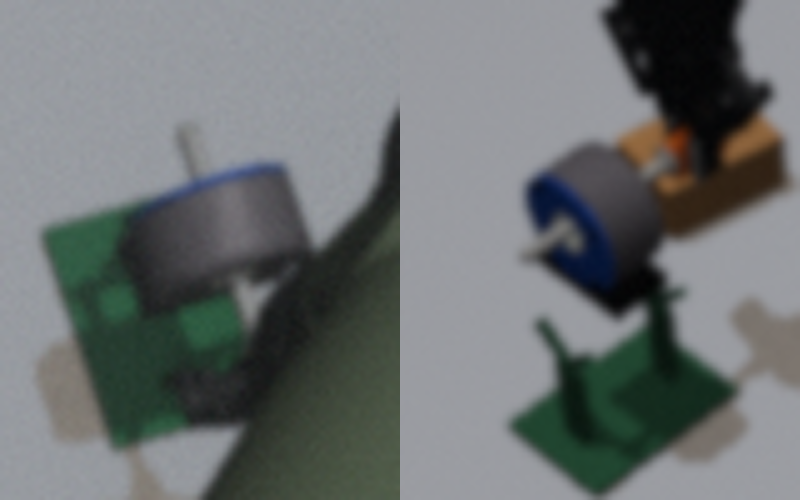

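Tip and lid positions agree with the predictions to 1–2 px and the cassette is centred over the gap. Descending with a force guard.

```bash
python3 - <<'E'
from ins import *
s=bot.get_state(); p=s["tcp_pos"]; t=[579.6,-294.6]
ys=.293; d=np.array([np.cos(ys),np.sin(ys)]); t=np.array([656.7,-271.3])-80.5*d
hit=bot.movel([*t,80],max_speed=60,threshold=4); s=bot.get_state(); print(hit,s["t"],s["tcp_pos"].round(1),s["contact_force"].round(2))
if not hit:
    hit=bot.movel([*t,66],max_speed=12,threshold=2.5); s=bot.get_state(); print(hit,s["t"],s["tcp_pos"].round(1),s["contact_force"].round(2),s["wrist_torque"].round(3))
crops("d2",[656,-271,80])
E
```

```text
False 32.075 [ 580.  -294.7   80.5] [ 0.12  0.23 -6.35]
True 32.7917 [ 579.5 -295.3   71.5] [ 2.47 -3.16 -0.29] [-0.673 -0.188 -0.151]
top crop origin 349 141
scene crop origin 179 113
```

View pics/d2.png

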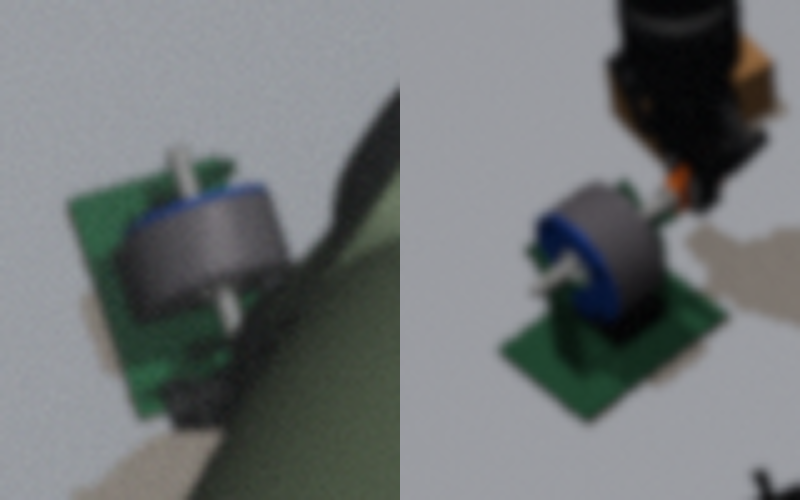

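Contact at TCP 71.5 (axis 91.5), a touch on one V flank, pushing towards -y. I follow it by 1.2 mm and lower a little further.

```bash
python3 - <<'E'
from ins import *
ys=.293; n=np.array([-np.sin(ys),np.cos(ys)]);d=np.array([np.cos(ys),np.sin(ys)]); t=np.array([656.7,-271.3])-80.5*d
for k,z in((1.2,71.2),(1.5,70.4)):
    bot.movel([*(t-k*n),z],max_speed=15); bot.dwell(.2)
    s=bot.get_state(); F=s["contact_force"]; print(s["t"],s["tcp_pos"].round(1),F.round(2),"Fn",(F[:2]@n).round(2),"Fd",(F[:2]@d).round(2),s["wrist_torque"].round(3))
E
```

```text
33.4833 [ 579.6 -295.7   71.1] [-1.08 -2.9   2.8 ] Fn -2.46 Fd -1.87 [-0.414  0.413  0.099]
33.9333 [ 579.9 -296.    70.6] [-3.43 -2.46  5.03] Fn -1.36 Fd -3.99 [-0.344  0.341  0.237]
```

```bash
python3 - <<'E'
from ins import *
bot.grip(0.3,20); bot.dwell(.3)
s=bot.get_state(); print(s["t"],s["opening"],s["tcp_pos"].round(1),s["contact_force"].round(2))
bot.grip(0.5); 
crops("r2",[656,-271,80])
E
```

```text
34.5167 0.30193051602898496 [ 580.1 -295.9   70.3] [0.58 0.09 1.02]
top crop origin 349 141
scene crop origin 179 113
```

View pics/r2.png

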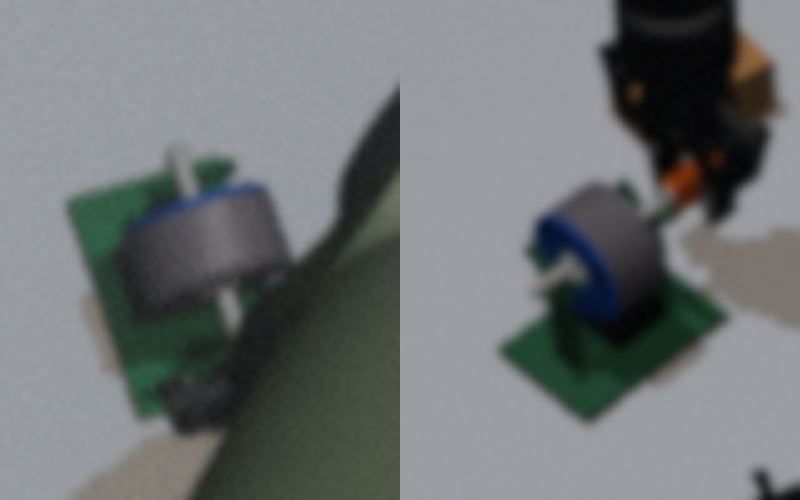

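Released: the spindle stays level in the forks (scene crop tip 538,290; handle 683,185). Withdrawing upward and checking from the wrist camera.

```bash
python3 - <<'E'
from ins import *
import pickle
s=bot.get_state();p=s["tcp_pos"]
bot.movel([p[0],p[1],200],max_speed=80)
bot.move_ptp([520,-250,300],[np.pi,0,-np.pi+.293]); bot.dwell(.5)
print(bot.get_state()["t"],bot.get_state()["contact_force"].round(2))
W={}
for n in("wrist","top","scene"):
    W[n]=imaging.camera_model(n); cv2.imwrite(f"pics/f_{n}.png",imaging.capture(n))
pickle.dump(W,open("f.pkl","wb"))
d=np.array([np.cos(.293),np.sin(.293),0]);c=np.array([656.7,-271.3,90])
for n in W: print(n,"tip,collar,handle",proj(W[n],[c+59*d,c-57*d,c-81*d]).round(1).tolist())
t=cv2.imread("pics/f_top.png"); sc=cv2.imread("pics/f_scene.png")
cv2.imwrite("pics/f.png",np.hstack([cv2.resize(t[141:241,340:420],None,fx=5,fy=5,interpolation=cv2.INTER_CUBIC),cv2.resize(sc[113:213,179:259],None,fx=5,fy=5,interpolation=cv2.INTER_CUBIC)]))
E
```

```text
37.7583 [-0.   -0.43  0.11]
wrist tip,collar,handle [[228.8, 330.5], [224.4, 240.9], [223.4, 220.3]]
top tip,collar,handle [[383.0, 169.2], [397.1, 210.8], [400.0, 219.5]]
scene tip,collar,handle [[204.9, 171.3], [232.0, 152.3], [237.4, 148.5]]
```

View pics/f.png

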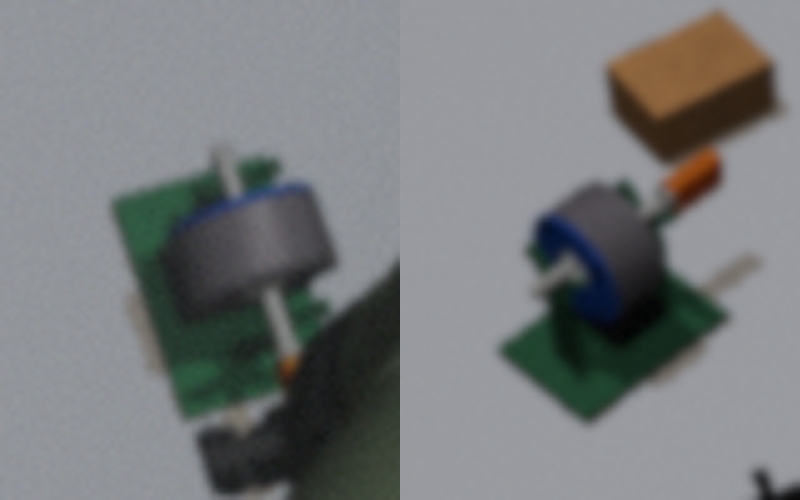

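View pics/f_wrist.png

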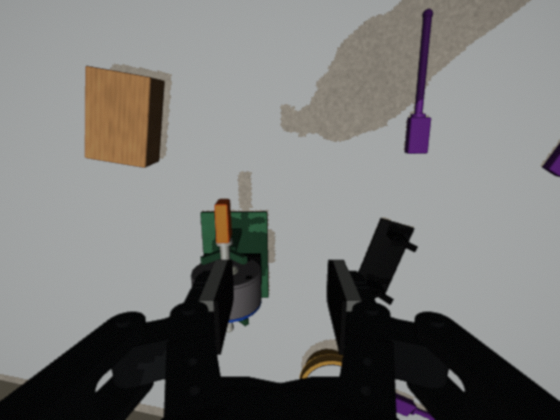

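View pics/f_scene.png

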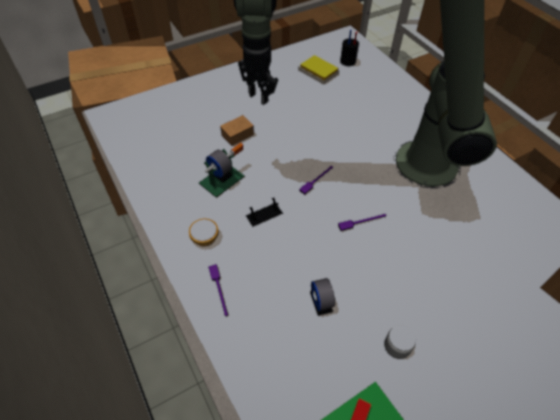

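The scene and wrist views match a seated spindle. The handle is at scene (237.6,148.6) against a predicted (237.4,148.5), and the tip is within 2 px. Cassette 1, trays, tin and carton are at the same pixels as at the start. Handing in.

```bash
python3 - <<'E'
from bench import bot
print(bot.sign_off()); print(bot.get_state()["t"])
E
```

```text
the job is handed in; nothing more can be done
None
the job is handed in; nothing more can be done
```

The full cassette is hanging on the spindle in both forks of the green stand, the gripper is clear, and I handed the job in at about 38 s. No verdict was reported.

- **Which cassette:** I threaded the steel spindle through cassette 2 and lifted it. The wrist force changed by about 4.7 N, or 0.48 kg, so cassette 2 is the full one. Cassette 1 was never touched.
- **Last checks:** in the final scene, top and wrist pictures, the handle and tip lie within about 2 pixels (a few mm) of where a seated spindle should appear, and it is level. Cassette 1, the foil trays, the tin and the small carton show at their starting places. The force on the tool was close to zero after withdrawing.
- **What disagreed:**
    - I first approached cassette 2 with the spindle 40 mm too high. The pre-insert picture showed it and I corrected it before touching anything.
    - The first contact was on one side of a fork's V, so I shifted about 1.5 mm before letting go.
    - The stand's plate measured about 5 mm short in each direction in the wrist views, but its position fitted the forks I saw.

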